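# Raise the weighted press arm and slide the glued display out

### The job

The display on the repair bench has finished setting under the gravity press. Push the press's counterweighted arm up past its balance point so that it falls back and stays fully raised by itself; only then push the carrier with the display along its channel until it sits against the end stop. Do both with the fingers only: do not lift the carrier, and leave everything else on the bench where it is.

Things in the scene. Friction and masses are not known exactly. Their poses are not given: they have to be found in the camera images.
- press: Fixed aluminium press. Origin on the bench under the arm's foot; x to its post (away from the arm's free end), y along the channel to the end stop. Channel floor 10 mm high, 84 mm wide between guides 18 mm high (5 mm thick), open at y=-75 mm; stop face at y=205 mm, stop 30 mm high. Post: x 90 to 110, y within 21, 100 mm high; its foot plate: x to 139, y within 65, 10 mm high.
- press_arm (a joint): Press arm, rad: 0 down (arm rises 30 deg from hinge to free end, foot 0.5 mm over the display), 1.85 fully back on its stop. Balance near 0.71: below it the arm falls down again, above it its weight takes it to 1.85 in about a second and keeps it there. At rest the crossbar takes 1.5 to 3 N to push up, less towards balance.
- crossbar (a point): Centre of the crossbar at the arm's free end: round, 14 mm diameter, 90 mm long, along the press's y. Circles press_hinge at 165 mm; when down it is 143 mm on the -x side of the hinge and 82 mm above it; push it up and to +x. Arm: steel bar 18 x 12 mm; a foot (32 mm pad, 10 mm stem) hangs from it 100 mm before the hinge, a counterweight (36 mm diameter, 50 mm long) sits past it.
- press_hinge (a point): Hinge of the arm: x = 100, y = 0, z = 85 mm in the press's frame; the axis runs along the press's y.
- carrier: Loose grey block with a black display in its top, 80 (x) x 130 (y) x 26 mm high, about 250 g, on the channel floor under the foot. Origin: centre of its underside; axes as the press's. Pushed on its -y end it slides some 140 mm along +y; at the stop its origin is at y = 140 mm of the press.
- screwdriver: Bystander: screwdriver lying beside the channel, on the side of the arm's free end.
- tape: Bystander: roll of tape lying flat, 70 mm diameter, 20 mm high, near the post.
- flux: Bystander: small amber bottle, 36 mm diameter, 75 mm high, on the post side of the channel's stop end.
- dish: Bystander: white parts dish 70 x 90 x 18 mm, near the channel's open end.
- meter: Bystander: black multimeter 160 x 80 x 45 mm, to the left.
- mug: Bystander: white mug, 90 mm high, to the left.
- brush: Bystander: brush lying to the right.
Mind the look-alikes: they are no part of the job. What is shaped like the carrier but orange is not meant.

How it is judged:
By the outcome, as a careful person would: the job done as asked, in the order asked, and still so for the second after the job is handed in, with the robot touching nothing.
It also fails if it takes over 51 s, if anything falls off the work surface, if the arm or the gripper's body presses on something with over 40 N, if the wrist force passes 120 N, or if a joint passes its speed limit or range.

### The arm

A 7-joint arm with a two-finger parallel gripper is mounted at the origin on the work surface. World frame = base frame: x ahead of the robot, y to its left, z up, the work surface at z = 0. Lengths are in m, angles in rad, forces in N, time in s.
With the tool pointing down it reaches from about 0.4 to 0.85 m from the base axis. Payload 10.4 kg.
Tool frame: the origin (TCP) lies midway between the tips of the shut fingers; the grasp point (between the pads) lies 19 mm behind it (arm.hold_point_z is the distance from the TCP to the grasp point, in m); z points along the fingers, y is the direction in which the jaws open and shut (so a half turn about z gives the same grasp; the last joint's range is limited). The gripper opens to 87 mm and grips with 3 to 60 N. Pads are 19 mm wide; open, the fingers measure 117 mm over their backs; the gripper's body (75 mm by 190 mm) begins 51 mm behind the grasp point.
Start: joints at [-1.297, 0.332, -0.065, 1.46, 0.022, 1.35, -0.088], TCP at [0.183, 0.598, 0.223] pointing down, gripper open.
Joint ranges: [-2.6, 2.6], [-0.5, 2.12], [-1.47, 1.34], [0.16, 2.42], [-1.27, 4.41], [0.06, 2.06], [-2.6, 2.6]. Speed limits (rad/s): [2.22, 2.22, 2.79, 2.79, 3.14, 3.14, 3.14].

### API

Orientations are given as [roll, pitch, yaw] about the fixed x, y, z axes, in that order (R = Rz(yaw) Ry(pitch) Rx(roll)).
In Python, from bench import arm gives the robot as it stands. The module is installed in compiled form; this text tells all that it offers.
- The arm moves only by the tool play_rows, never from a script. Its argument "plan" is a list of rows, each an object of numbers: "tx", "ty", "tz": the shift along the tool's x, y, z in mm; "yaw": the turn about the tool's z in rad. In form: [{"tx": .., "ty": .., "tz": .., "yaw": ..}, ...]. A call has 1 to 5 rows; each row shifts and turns the pose as measured when the row begins, along the tool's axes as they then stand; what a row does not reach is not made up. A row lasts 1/10 s, in which the tool goes at most 50 mm and 8.59 degrees, less where a joint would pass 70% of its speed; a pose out of reach is approached as far as the arm can. A call is refused whole if a number of a shift passes 50 or a number of a turn 0.15, either way. A call with a gripper value outside its range is refused whole. "grip" is the closure, from 0 (fully open) to 1 (shut), set as the call begins (left out, the last holds). The fingers move at their own pace and stop on an object; "newtons" is the grip in N (left out, the last holds). Time passes only in rows, so rows that do not move let the fingers close. It gives the time, the measured TCP pose, the force and the opening at its end, in the units of the state.
- arm.get_state(): the state, without advancing time (a new reading comes with each control period).
- arm.snapshot(name): name is "side" or "top"; returns the picture (400x640x3 uint8, blue, green, red); there is no depth.
- arm.camera_model(name): a dict with "camera_matrix" (3x3 intrinsics, pixels), "cam_to_world" (4x4, takes a point from camera to world coordinates). Camera axes: x right, y down, z forward; pixel columns grow to the right and rows downward; lengths in m; the calibration is good to about 2 mm. A picture is of the moment at which its call begins. camera_model takes no time and is no camera call.
- arm.hand_in(): hands the job in, once; it reports no verdict.
The state is a dict: "time": time; "joint_pos": joint angles; "qvel": joint speeds; "tau": joint torques, N m; "tool_pos": TCP position; "tcp_rot": TCP orientation; "force": force on the tool from outside, world axes, zero at the start; "wrist_torque": the same for the moment, N m; "width": finger opening in m.
Only numpy, scipy, OpenCV 4.12 (cv2) and the standard library are available. Lean on these libraries where they do the work, as an engineer would, in place of code of your own. Each camera call takes 0.05 s, during which the arm holds its last target.

## Working session

There is one attempt and no reset: what is moved stays moved. The work goes in short steps, Python scripts to look and compute and a tool call to move; the robot and the scene stay as the last step left them, time stands still between calls to the robot, and variables do not carry over. Pictures are saved under pics/ and viewed, and the job is handed in when it is done.

Besides the shell and the picture viewer there is one more tool, called after "Call:" as a command line: name --argument value ..., lists and objects as JSON in quotes. play_rows: Moves the arm, as the interface text tells. Its arguments: {"type":"object","properties":{"plan":{"type":"array","items":{"type":"object","properties":{"tx":{"type":"number"},"ty":{"type":"number"},"tz":{"type":"number"},"yaw":{"type":"number"}}}},"grip":{"type":"number"},"newtons":{"type":"number"}},"required":["plan"]}

```bash
mkdir -p pics
python3 - <<'E'
from bench import arm
import cv2,numpy as np
s=arm.get_state()
print({k:np.round(v,3) for k,v in s.items()})
for n in("side","top"):
    cv2.imwrite(f"pics/{n}0.png",arm.snapshot(n)); m=arm.camera_model(n); print(n,np.round(m["camera_matrix"],1).tolist(),np.round(m["cam_to_world"],3).tolist())
E
```

```text
{'time': np.float64(0.0), 'joint_pos': array([-1.297,  0.333, -0.065,  1.461,  0.022,  1.35 , -0.089]), 'qvel': array([-0.001,  0.   , -0.   , -0.001, -0.   ,  0.001, -0.   ]), 'tau': array([ 1.0000e-03, -6.2326e+01,  2.5000e-02, -3.8988e+01, -6.1000e-02,
        4.0000e-02,  0.0000e+00]), 'tool_pos': array([0.183, 0.597, 0.222]), 'tcp_rot': array([-3.14 ,  0.   ,  2.845]), 'force': array([-0.787,  0.224,  0.137]), 'wrist_torque': array([-0.003,  0.022, -0.02 ]), 'width': np.float64(0.087)}
side [[415.6, 0.0, 314.2], [0.0, 415.6, 199.9], [0.0, 0.0, 1.0]] [[0.919, -0.26, 0.296, 0.146], [-0.394, -0.606, 0.691, -0.91], [0.0, -0.752, -0.66, 0.974], [0.0, 0.0, 0.0, 1.0]]
top [[436.7, 0.0, 315.3], [0.0, 436.7, 203.2], [0.0, 0.0, 1.0]] [[0.029, -0.991, 0.13, 0.33], [-1.0, -0.028, 0.005, -0.041], [-0.001, -0.13, -0.992, 1.522], [0.0, 0.0, 0.0, 1.0]]
```

View pics/side0.png

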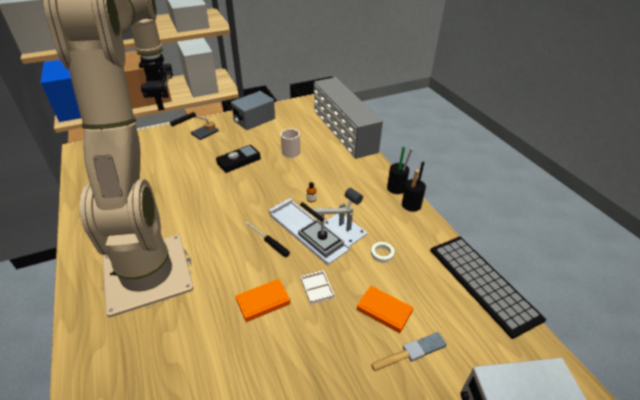

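View pics/top0.png

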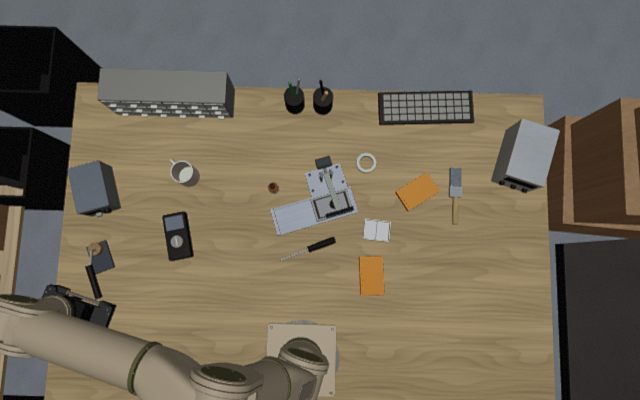

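The press is at about (320,200) in top and (320,225) in side. The grey carrier is under its arm, the end stop is to the left in the top view, and orange decoys lie nearby. I'll enlarge both views.

Run:
```python
import cv2
def crop(f,x0,y0,w,h,k,o):
    i=cv2.imread(f)[y0:y0+h,x0:x0+w]; i=cv2.resize(i,None,fx=k,fy=k,interpolation=cv2.INTER_CUBIC)
    for x in range(0,w,10): cv2.putText(i,str(x0+x),(x*k,8),0,.3,(0,0,255),1); cv2.line(i,(x*k,10),(x*k,16),(0,0,255),1)
    for y in range(0,h,10): cv2.putText(i,str(y0+y),(0,y*k+4),0,.3,(0,0,255),1); cv2.line(i,(20,y*k),(26,y*k),(0,0,255),1)
    cv2.imwrite(o,i)
crop("pics/top0.png",265,150,100,75,8,"pics/top0c.png")
crop("pics/side0.png",265,180,110,82,7,"pics/side0c.png")
```

```text
(no output)
```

View pics/top0c.png

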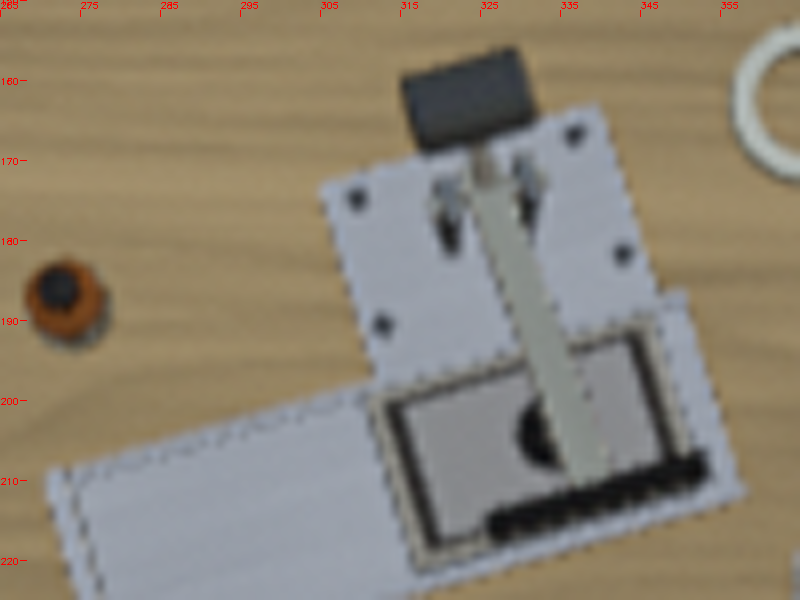

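View pics/side0c.png

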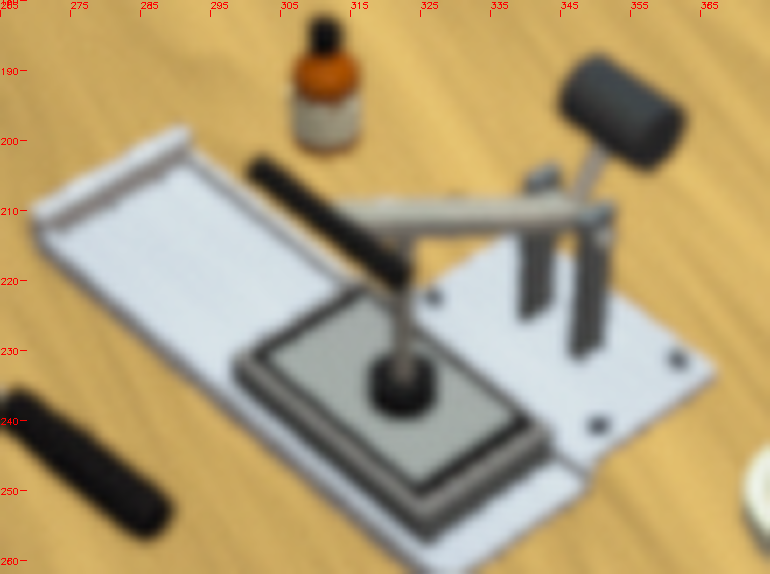

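```bash
cat > h.py <<'E'
from bench import arm
import cv2,numpy as np
from scipy.optimize import least_squares
def proj(n,P):
    m=arm.camera_model(n);T=np.linalg.inv(m["cam_to_world"]);P=np.atleast_2d(P)
    c=P@T[:3,:3].T+T[:3,3];u=c@np.array(m["camera_matrix"]).T;return u[:,:2]/u[:,2:]
def press(p,Q):
    x,y,t=p;c,s=np.cos(t),np.sin(t);Q=np.atleast_2d(Q)/1000.
    return np.c_[x+c*Q[:,0]-s*Q[:,1],y+s*Q[:,0]+c*Q[:,1],Q[:,2]]
def crop(i,x0,y0,w,h,k,o):
    i=cv2.resize(i[y0:y0+h,x0:x0+w],None,fx=k,fy=k,interpolation=cv2.INTER_CUBIC)
    for x in range(0,w,10): cv2.putText(i,str(x0+x),(x*k,8),0,.3,(0,0,255),1); cv2.line(i,(x*k,10),(x*k,16),(0,0,255),1)
    for y in range(0,h,10): cv2.putText(i,str(y0+y),(0,y*k+4),0,.3,(0,0,255),1); cv2.line(i,(20,y*k),(26,y*k),(0,0,255),1)
    cv2.imwrite(o,i)
E
python3 - <<'E'
from h import *
D=[("top",(139,65,10),(305,173.1)),("top",(139,-65,10),(339.75,163.1)),("top",(-47,-75,18),(358.1,211.5)),("top",(47,-75,18),(350.6,186.5)),
("top",(-43,0,167),(339.7,212.1)),("side",(-43,45,167),(301.4,203.9)),("side",(-43,-45,167),(322.4,220)),("side",(139,-65,10),(367.1,233.1))]
def f(p): return np.concatenate([proj(n,press(p,q))[0]-px for n,q,px in D])
r=least_squares(f,[0.6,-0.05,0.3],loss="soft_l1");print(r.x);print(f(r.x).reshape(-1,2).round(1))
p=r.x;np.save("p.npy",p)
C=[("top",(40,65,36),(311.9,199.1)),("top",(-40,65,36),(317.5,220.5)),("side",(-40,65,36),(299,231.5)),("side",(-40,-65,36),(325.5,254)),("side",(40,-65,36),(343,242.5))]
g=lambda v:np.concatenate([proj(n,press(p,np.array(q)+[v[0],v[1],0]))[0]-px for n,q,px in C])
r=least_squares(g,[0,0]);print(r.x,g(r.x).reshape(-1,2).round(1))
print("other",press(p,[[-43,0,167],[-43,45,167],[-43,-45,167],[100,0,85],[0,-75,18],[0,-65,36],[0,75,36]]).round(4))
# bystanders by top cam on plane
def ray(n,px,z):
    m=arm.camera_model(n);d=np.array(m["cam_to_world"])[:3,:3]@np.linalg.solve(m["camera_matrix"],[*px,1]);o=np.array(m["cam_to_world"])[:3,3];return o+d*(z-o[2])/d[2]
for nm,px,z in [("flux",(273,188),.07),("drv_h1",(335,240),.025),("drv_h2",(309,249),.025),("drv_tip",(281,260),.01),("tape",(366.5,162.5),.02),("dishTL",(366,219),.018),("dishTR",(390,222),.018),("dishBL",(363,238),.018)]:
    w=ray("top",px,z);c,s=np.cos(p[2]),np.sin(p[2]);d=w[:2]-p[:2];print(nm,w.round(3),"press mm",np.round(1000*np.array([c*d[0]+s*d[1],-s*d[0]+c*d[1]])))
E
```

```text
[ 0.521692   -0.09790873  0.31369893]
[[-0.5 -0.2]
 [ 0.1 -0.3]
 [ 0.1  0.4]
 [-0.3 -0.2]
 [-0.2  0.1]
 [-0.   0.4]
 [-0.3  0.6]
 [ 0.5 -0.2]]
[-0.86388416  4.08530504] [[-0.6  0.1]
 [ 0.4  1. ]
 [-1.2 -0.4]
 [ 0.1  0.7]
 [ 1.9 -0.8]]
other [[ 0.4808 -0.1112  0.167 ]
 [ 0.4669 -0.0684  0.167 ]
 [ 0.4947 -0.154   0.167 ]
 [ 0.6168 -0.0671  0.085 ]
 [ 0.5448 -0.1692  0.018 ]
 [ 0.5417 -0.1597  0.036 ]
 [ 0.4985 -0.0266  0.036 ]]
flux [0.567 0.109 0.07 ] press mm [107. 183.]
drv_h1 [ 0.401 -0.105  0.025] press mm [-117.   30.]
drv_h2 [ 0.367 -0.017  0.025] press mm [-122.  124.]
drv_tip [0.327 0.078 0.01 ] press mm [-130.  227.]
tape [ 0.675 -0.21   0.02 ] press mm [ 112. -154.]
dishTL [ 0.476 -0.211  0.018] press mm [-78. -94.]
dishTR [ 0.468 -0.294  0.018] press mm [-111. -170.]
dishBL [ 0.411 -0.202  0.018] press mm [-138.  -64.]
```

```bash
cat >> h.py <<'E'
def toolpress():
    s=arm.get_state();p=np.load("p.npy");d=s["tool_pos"][:2]-p[:2];c,q=np.cos(p[2]),np.sin(p[2])
    print("t",round(float(s["time"]),2),"press-frame mm",np.round([1e3*(c*d[0]+q*d[1]),1e3*(-q*d[0]+c*d[1]),1e3*s["tool_pos"][2]],1),"yaw rel",round(float((s["tcp_rot"][2]-p[2]+np.pi)%(2*np.pi)-np.pi),3),"F",np.round(s["force"],1),"j",np.round(s["joint_pos"],2))
def rows(r1,a1,z1,yaw1,n,k=5):
    s=arm.get_state();x,y,z=s["tool_pos"];w=s["tcp_rot"][2]
    r0,a0=np.hypot(x,y),np.arctan2(y,x)
    for i in range(k):
        f=(i+1)/n; r=r0+(r1-r0)*f;a=a0+(a1-a0)*f
        nx,ny,nz=r*np.cos(a),r*np.sin(a),z0+(z1-z0)*f if i else 0
    
def plan(target,yawd,n,k=5):
    """polar path to target world xyz, yaw change yawd(world) in n rows; print first k rows"""
    s=arm.get_state();X=np.array(s["tool_pos"]);w=s["tcp_rot"][2]
    pol=lambda P:np.array([np.hypot(P[0],P[1]),np.arctan2(P[1],P[0]),P[2]])
    A,B=pol(X),pol(target);car=lambda q:np.array([q[0]*np.cos(q[1]),q[0]*np.sin(q[1]),q[2]])
    for i in range(k):
        d=1e3*(car(A+(B-A)*(i+1)/n)-car(A+(B-A)*i/n));t=w+yawd*i/n
        xa=np.array([np.cos(t),np.sin(t)]);ya=np.array([np.sin(t),-np.cos(t)])
        print(dict(tx=round(d[:2]@xa),ty=round(d[:2]@ya),tz=round(-d[2]),yaw=round(-yawd/n,3)))
E
python3 - <<'E'
from h import *
toolpress(); p=np.load("p.npy"); T=press(p,[-90,0,240])[0];print(T)
plan(T,0.3137-2.845,24,5)
E
```

```text
t 0.1 press-frame mm [-107.9  765.9  221.9] yaw rel 2.531 F [0.2 0.8 0.6] j [-1.3   0.33 -0.06  1.46  0.02  1.35 -0.09]
[ 0.43608412 -0.12568085  0.24      ]
{'tx': -40, 'ty': -8, 'tz': -1, 'yaw': 0.105}
{'tx': -40, 'ty': -7, 'tz': -1, 'yaw': 0.105}
{'tx': -40, 'ty': -5, 'tz': -1, 'yaw': 0.105}
{'tx': -39, 'ty': -4, 'tz': -1, 'yaw': 0.105}
{'tx': -39, 'ty': -2, 'tz': -1, 'yaw': 0.105}
```

Call:
play_rows --plan '[{"tx": -40, "ty": -8, "tz": -1, "yaw": 0.105}, {"tx": -40, "ty": -7, "tz": -1, "yaw": 0.105}, {"tx": -40, "ty": -5, "tz": -1, "yaw": 0.105}, {"tx": -39, "ty": -4, "tz": -1, "yaw": 0.105}, {"tx": -39, "ty": -2, "tz": -1, "yaw": 0.105}]' --grip 1 --newtons 20

```text
time: 0.6
tool_pos: [0.3405, 0.4784, 0.2235]
tcp_rot: [-3.135, -0.001, 2.314]
force: [0.7, 0.3, -0.8]
width: 0.0548
```

Run:
```python
from h import *
toolpress(); p=np.load("p.npy"); T=press(p,[-90,0,240])[0];s=arm.get_state();print(s["tool_pos"],s["width"])
y=s["tcp_rot"][2]; plan(T,0.3137-y,19,5)
```

```text
t 0.6 press-frame mm [  5.5 604.1 223.5] yaw rel 2.001 F [ 0.7  0.3 -0.8] j [-1.11  0.25  0.1   1.57 -0.03  1.33 -0.26]
[0.340488   0.47839735 0.22349061] 0.054807054572908354
{'tx': -39, 'ty': 0, 'tz': -1, 'yaw': np.float64(0.105)}
{'tx': -38, 'ty': 1, 'tz': -1, 'yaw': np.float64(0.105)}
{'tx': -38, 'ty': 3, 'tz': -1, 'yaw': np.float64(0.105)}
{'tx': -37, 'ty': 4, 'tz': -1, 'yaw': np.float64(0.105)}
{'tx': -36, 'ty': 5, 'tz': -1, 'yaw': np.float64(0.105)}
```

Call:
play_rows --plan '[{"tx": -39, "ty": 0, "tz": -1, "yaw": 0.105}, {"tx": -38, "ty": 1, "tz": -1, "yaw": 0.105}, {"tx": -38, "ty": 3, "tz": -1, "yaw": 0.105}, {"tx": -37, "ty": 4, "tz": -1, "yaw": 0.105}, {"tx": -36, "ty": 5, "tz": -1, "yaw": 0.105}]'

```text
time: 1.1
tool_pos: [0.4505, 0.3153, 0.2268]
tcp_rot: [-3.133, 0.005, 1.765]
force: [-0.7, 0.4, 0.2]
width: 0.015
```

Run:
```python
from h import *
toolpress(); p=np.load("p.npy"); T=press(p,[-90,0,240])[0];s=arm.get_state();print(s["tool_pos"],s["width"])
y=s["tcp_rot"][2]; plan(T,0.3137-y,15,10)
```

```text
t 1.1 press-frame mm [ 59.8 415.  226.8] yaw rel 1.452 F [-0.7  0.4  0.2] j [-0.94  0.17  0.27  1.66 -0.05  1.33 -0.46]
[0.45046816 0.31527561 0.22676379] 0.01503245806168224
{'tx': -32, 'ty': 6, 'tz': -1, 'yaw': np.float64(0.097)}
{'tx': -32, 'ty': 7, 'tz': -1, 'yaw': np.float64(0.097)}
{'tx': -31, 'ty': 8, 'tz': -1, 'yaw': np.float64(0.097)}
{'tx': -31, 'ty': 9, 'tz': -1, 'yaw': np.float64(0.097)}
{'tx': -30, 'ty': 10, 'tz': -1, 'yaw': np.float64(0.097)}
{'tx': -29, 'ty': 11, 'tz': -1, 'yaw': np.float64(0.097)}
{'tx': -28, 'ty': 12, 'tz': -1, 'yaw': np.float64(0.097)}
{'tx': -28, 'ty': 13, 'tz': -1, 'yaw': np.float64(0.097)}
{'tx': -27, 'ty': 14, 'tz': -1, 'yaw': np.float64(0.097)}
{'tx': -26, 'ty': 14, 'tz': -1, 'yaw': np.float64(0.097)}
```

Call:
play_rows --plan '[{"tx": -32, "ty": 6, "tz": -2, "yaw": 0.1}, {"tx": -32, "ty": 7, "tz": -2, "yaw": 0.1}, {"tx": -31, "ty": 8, "tz": -2, "yaw": 0.1}, {"tx": -31, "ty": 9, "tz": -2, "yaw": 0.1}, {"tx": -30, "ty": 10, "tz": -2, "yaw": 0.1}]'

```text
time: 1.6
tool_pos: [0.4897, 0.1509, 0.2362]
tcp_rot: [-3.135, 0.011, 1.241]
force: [1.0, -1.1, -0.9]
width: 0.0004
```

Call:
play_rows --plan '[{"tx": -29, "ty": 11, "tz": -1, "yaw": 0.1}, {"tx": -28, "ty": 12, "tz": -1, "yaw": 0.1}, {"tx": -28, "ty": 13, "tz": -1, "yaw": 0.1}, {"tx": -27, "ty": 14, "tz": -1, "yaw": 0.1}, {"tx": -26, "ty": 14, "tz": -1, "yaw": 0.1}]'

```text
time: 2.1
tool_pos: [0.4729, -0.0071, 0.2417]
tcp_rot: [-3.141, 0.015, 0.718]
force: [0.1, 0.2, 1.1]
width: 0.0006
```

Run:
```python
from h import *
toolpress(); p=np.load("p.npy"); T=press(p,[-90,0,240])[0];s=arm.get_state();print(s["tool_pos"],s["width"])
y=s["tcp_rot"][2]; plan(T,0.3137-y,6,6)
```

```text
t 2.1 press-frame mm [-18.4 101.4 241.7] yaw rel 0.404 F [0.1 0.2 1.1] j [-0.66 -0.04  0.56  1.83  0.03  1.35 -0.95]
[ 0.47292876 -0.00714826  0.24170668] 0.0006125574875715013
{'tx': -17, 'ty': 13, 'tz': 0, 'yaw': np.float64(0.067)}
{'tx': -16, 'ty': 13, 'tz': 0, 'yaw': np.float64(0.067)}
{'tx': -16, 'ty': 14, 'tz': 0, 'yaw': np.float64(0.067)}
{'tx': -15, 'ty': 14, 'tz': 0, 'yaw': np.float64(0.067)}
{'tx': -15, 'ty': 14, 'tz': 0, 'yaw': np.float64(0.067)}
{'tx': -15, 'ty': 14, 'tz': 0, 'yaw': np.float64(0.067)}
```

Call:
play_rows --plan '[{"tx": -20, "ty": 16, "tz": 0, "yaw": 0.08}, {"tx": -20, "ty": 16, "tz": 0, "yaw": 0.08}, {"tx": -19, "ty": 17, "tz": 0, "yaw": 0.08}, {"tx": -19, "ty": 17, "tz": 0, "yaw": 0.08}, {"tx": -18, "ty": 17, "tz": 0, "yaw": 0.08}]'

```text
time: 2.6
tool_pos: [0.4317, -0.1338, 0.2424]
tcp_rot: [3.137, 0.016, 0.298]
force: [0.3, -0.0, 0.4]
width: -0.0
```

Call:
play_rows --plan '[{"tx": 0, "ty": 0, "tz": 0, "yaw": 0}]'

```text
time: 2.7
tool_pos: [0.4303, -0.1369, 0.2424]
tcp_rot: [3.137, 0.015, 0.291]
force: [0.8, 0.5, -0.3]
width: 0.0003
```

Run:
```python
from h import *
toolpress()
```

```text
t 2.7 press-frame mm [-99.   -8.8 242.4] yaw rel -0.023 F [ 0.8  0.5 -0.3] j [-0.52 -0.12  0.68  1.89  0.09  1.36 -1.15]
```

Call:
play_rows --plan '[{"tx": 0, "ty": -3, "tz": 24, "yaw": -0.02}, {"tx": 0, "ty": -3, "tz": 24, "yaw": 0}, {"tx": 0, "ty": -3, "tz": 24, "yaw": 0}, {"tx": 0, "ty": 0, "tz": 24, "yaw": 0}, {"tx": 0, "ty": 0, "tz": 0, "yaw": 0}]'

```text
time: 3.2
tool_pos: [0.4265, -0.1271, 0.1433]
tcp_rot: [3.139, 0.014, 0.316]
force: [-1.0, 0.4, 0.0]
width: 0.0005
```

Run:
```python
from h import *
toolpress()
crop(arm.snapshot("side"),265,150,110,100,6,"pics/s1.png")
```

```text
t 3.2 press-frame mm [-99.5   1.6 143.3] yaw rel 0.002 F [-1.   0.4  0. ] j [-0.52 -0.03  0.7   2.04  0.03  1.14 -1.09]
```

View pics/s1.png

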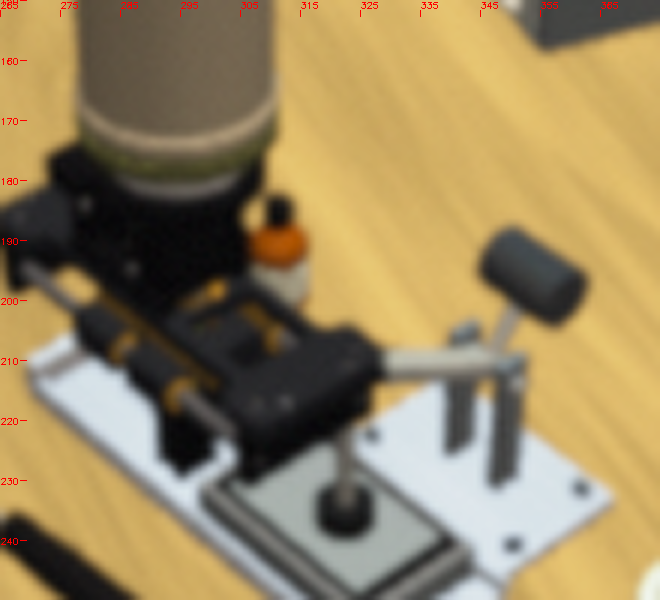

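The gripper sits on the free-end side of the crossbar, with the fingertips at about (296,228). The press arm has not moved. Next I advance to contact.

Call:
play_rows --plan '[{"tx": 9, "ty": 0, "tz": 0, "yaw": 0}, {"tx": 9, "ty": 0, "tz": 0, "yaw": 0}, {"tx": 8, "ty": 0, "tz": 0, "yaw": 0}, {"tx": 5, "ty": 0, "tz": 0, "yaw": 0}, {"tx": 4, "ty": 0, "tz": 0, "yaw": 0}]'

```text
time: 3.75
tool_pos: [0.4647, -0.1154, 0.1483]
tcp_rot: [3.138, 0.011, 0.317]
force: [-24.8, -6.4, 14.0]
width: 0.0005
```

Run:
```python
from h import *
toolpress()
```

```text
t 3.75 press-frame mm [-59.6   1.  148.3] yaw rel 0.004 F [-24.8  -6.4  14. ] j [-0.53  0.06  0.7   1.96 -0.04  1.14 -1.06]
```

Call:
play_rows --plan '[{"tx": 1, "ty": 0, "tz": -8, "yaw": 0}, {"tx": 4, "ty": 0, "tz": -7, "yaw": 0}, {"tx": 5, "ty": 0, "tz": -7, "yaw": 0}]'

```text
time: 4.05
tool_pos: [0.4725, -0.1128, 0.1697]
tcp_rot: [3.139, 0.018, 0.316]
force: [-5.3, -0.9, 1.4]
width: 0.0009
```

Run:
```python
from h import *
toolpress()
crop(arm.snapshot("side"),265,150,110,100,6,"pics/s2.png")
```

```text
t 4.05 press-frame mm [-51.3   1.  169.7] yaw rel 0.002 F [-5.3 -0.9  1.4] j [-0.53  0.06  0.7   1.91 -0.03  1.2  -1.08]
```

View pics/s2.png

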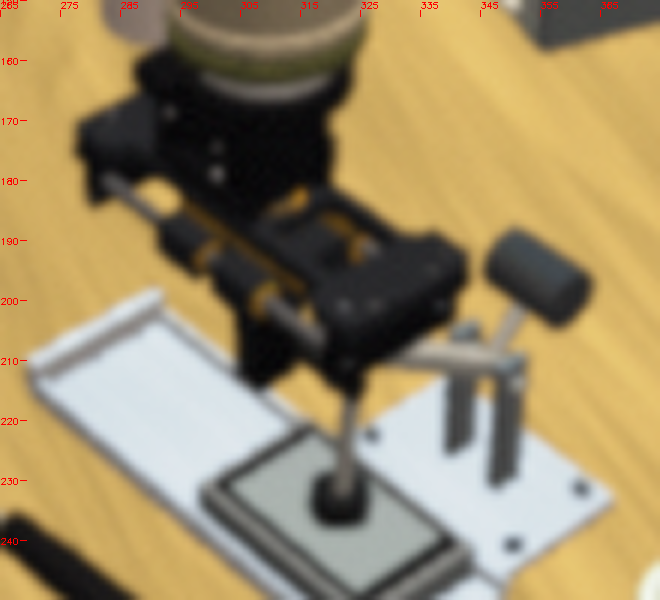

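Call:
play_rows --plan '[{"tx": 6, "ty": 0, "tz": -6, "yaw": 0}, {"tx": 6, "ty": 0, "tz": -6, "yaw": 0}, {"tx": 7, "ty": 0, "tz": -5, "yaw": 0}]'

```text
time: 4.4
tool_pos: [0.4876, -0.108, 0.1889]
tcp_rot: [-3.141, 0.027, 0.314]
force: [-14.7, -2.7, 10.5]
width: 0.0004
```

Run:
```python
from h import *
toolpress()
```

```text
t 4.4 press-frame mm [-35.5   0.9 188.9] yaw rel 0.0 F [-14.7  -2.7  10.5] j [-0.54  0.09  0.7   1.84 -0.05  1.25 -1.08]
```

Call:
play_rows --plan '[{"tx": 7, "ty": 0, "tz": -5, "yaw": 0}, {"tx": 7, "ty": 0, "tz": -4, "yaw": 0}, {"tx": 7, "ty": 0, "tz": -4, "yaw": 0}]'

```text
time: 4.7
tool_pos: [0.5075, -0.1024, 0.204]
tcp_rot: [-3.139, 0.03, 0.312]
force: [-3.3, -0.8, 2.5]
width: 0.0005
```

Run:
```python
from h import *
toolpress()
crop(arm.snapshot("side"),265,150,110,100,6,"pics/s3.png")
```

```text
t 4.7 press-frame mm [-1.49e+01  1.00e-01  2.04e+02] yaw rel -0.002 F [-3.3 -0.8  2.5] j [-0.53  0.14  0.7   1.78 -0.08  1.29 -1.07]
```

View pics/s3.png

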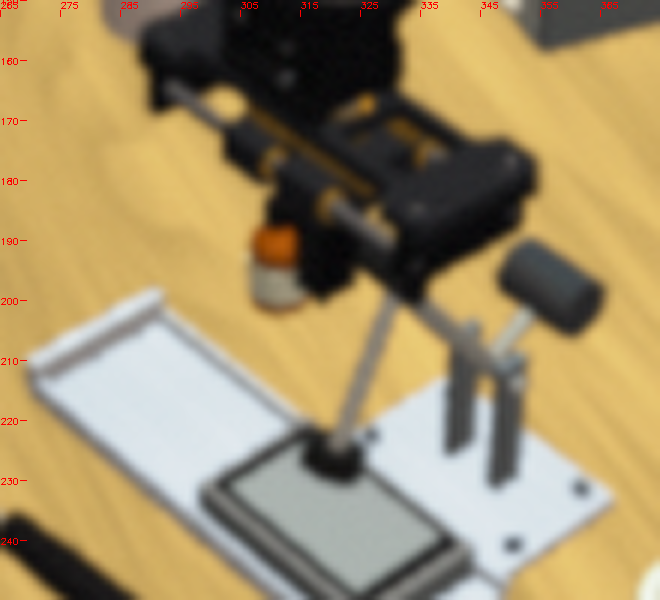

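The arm is rising; the foot is now at (320,227), well off the display, and the carrier has not moved. Continuing.

Call:
play_rows --plan '[{"tx": 7, "ty": 0, "tz": -4, "yaw": 0}, {"tx": 7, "ty": 0, "tz": -4, "yaw": 0}, {"tx": 7, "ty": 0, "tz": -3, "yaw": 0}, {"tx": 7, "ty": 0, "tz": -3, "yaw": 0}]'

```text
time: 5.15
tool_pos: [0.5386, -0.0922, 0.2198]
tcp_rot: [-3.14, 0.026, 0.313]
force: [-0.6, -1.8, 2.3]
width: 0.0005
```

Run:
```python
from h import *
toolpress()
crop(arm.snapshot("side"),265,130,130,110,6,"pics/s4.png")
```

```text
t 5.15 press-frame mm [1.780e+01 2.000e-01 2.198e+02] yaw rel -0.0 F [-0.6 -1.8  2.3] j [-0.52  0.2   0.69  1.69 -0.12  1.33 -1.06]
```

View pics/s4.png

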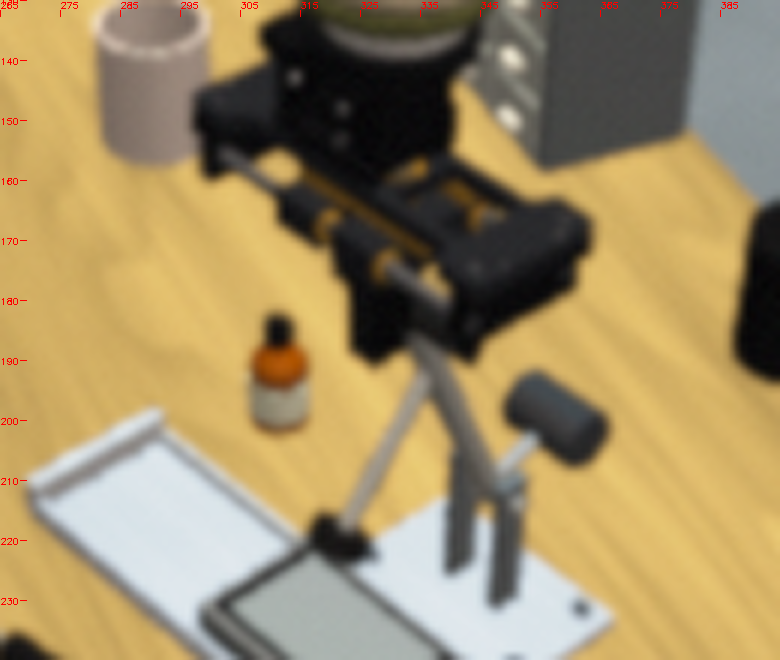

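Call:
play_rows --plan '[{"tx": 8, "ty": 0, "tz": -3, "yaw": 0}, {"tx": 8, "ty": 0, "tz": -3, "yaw": 0}, {"tx": 8, "ty": 0, "tz": -3, "yaw": 0}, {"tx": 7, "ty": 0, "tz": -3, "yaw": 0}]'

```text
time: 5.6
tool_pos: [0.572, -0.0806, 0.2316]
tcp_rot: [-3.14, 0.025, 0.315]
force: [-0.8, 0.5, -0.8]
width: 0.0005
```

Run:
```python
from h import *
toolpress()
crop(arm.snapshot("side"),265,130,130,110,6,"pics/s5.png")
```

```text
t 5.6 press-frame mm [ 53.2   1.  231.6] yaw rel 0.001 F [-0.8  0.5 -0.8] j [-0.51  0.27  0.69  1.59 -0.17  1.37 -1.06]
```

View pics/s5.png

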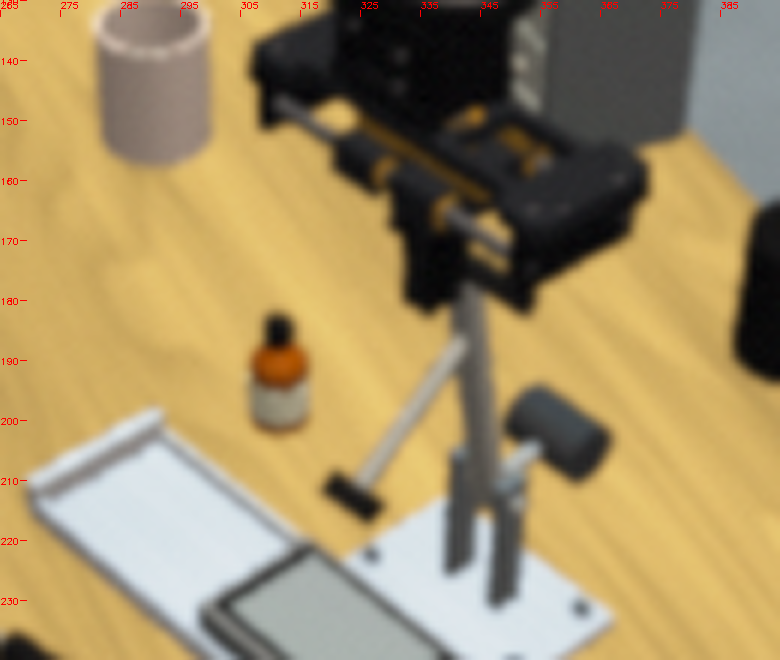

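Call:
play_rows --plan '[{"tx": 7, "ty": 0, "tz": -3, "yaw": 0}, {"tx": 6, "ty": 0, "tz": -3, "yaw": 0}, {"tx": 0, "ty": 0, "tz": 0, "yaw": 0}]'

```text
time: 5.95
tool_pos: [0.587, -0.0751, 0.2381]
tcp_rot: [-3.141, 0.024, 0.316]
force: [-0.2, -0.5, -0.2]
width: 0.0
```

Run:
```python
from h import *
toolpress()
crop(arm.snapshot("side"),265,130,130,110,6,"pics/s6.png")
```

```text
t 5.95 press-frame mm [ 69.2   1.5 238.1] yaw rel 0.003 F [-0.2 -0.5 -0.2] j [-0.5   0.31  0.68  1.54 -0.18  1.39 -1.06]
```

View pics/s6.png

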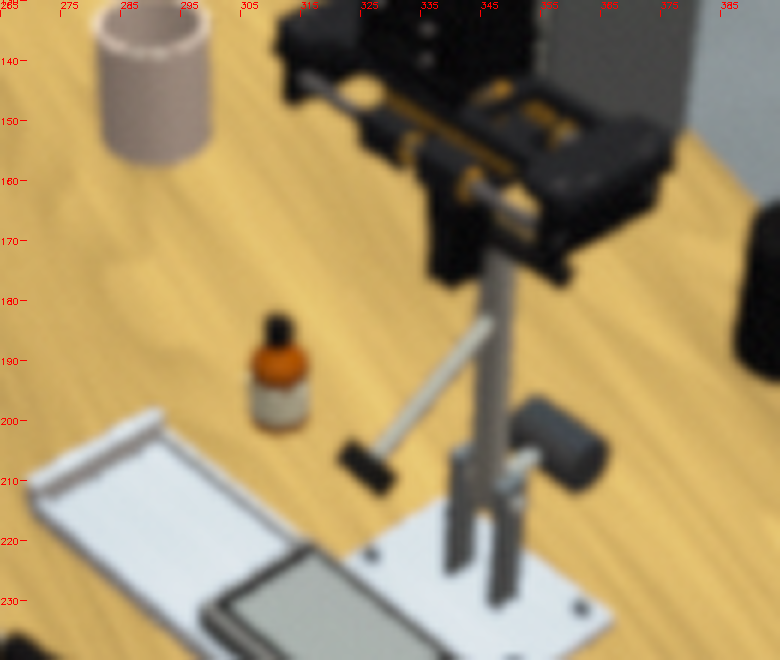

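Call:
play_rows --plan '[{"tx": -15, "ty": 0, "tz": -3, "yaw": 0}, {"tx": -20, "ty": 0, "tz": -3, "yaw": 0}, {"tx": -20, "ty": 10, "tz": 0, "yaw": 0}, {"tx": -15, "ty": 20, "tz": 0, "yaw": 0}, {"tx": 0, "ty": 30, "tz": 0, "yaw": 0}]'

```text
time: 6.5
tool_pos: [0.5362, -0.1526, 0.2453]
tcp_rot: [-3.138, 0.024, 0.322]
force: [1.3, -0.1, -0.0]
width: 0.0007
```

Call:
play_rows --plan '[{"tx": 0, "ty": 30, "tz": 0, "yaw": 0}, {"tx": 0, "ty": 20, "tz": 0, "yaw": 0}, {"tx": 0, "ty": 0, "tz": 0, "yaw": 0}, {"tx": 0, "ty": 0, "tz": 0, "yaw": 0}, {"tx": 0, "ty": 0, "tz": 0, "yaw": 0}]'

```text
time: 7.0
tool_pos: [0.5504, -0.2056, 0.2454]
tcp_rot: [-3.139, 0.024, 0.317]
force: [0.3, -0.5, -0.4]
width: 0.0004
```

Run:
```python
from h import *
toolpress()
crop(arm.snapshot("side"),265,130,130,130,5,"pics/s7.png")
crop(arm.snapshot("top"),265,140,110,90,6,"pics/t7.png")
```

```text
t 7.0 press-frame mm [  -5.9 -111.3  245.4] yaw rel 0.003 F [ 0.3 -0.5 -0.4] j [-0.34  0.3   0.76  1.55 -0.2   1.4  -0.81]
```

View pics/s7.png

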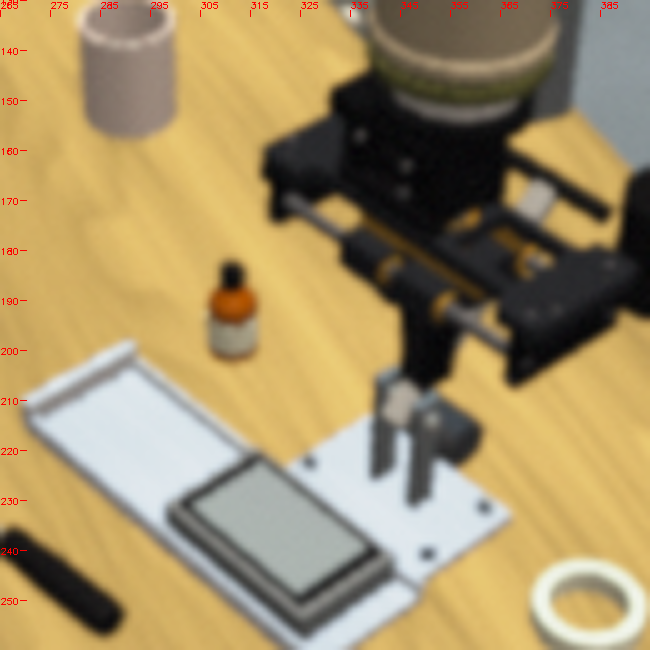

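View pics/t7.png

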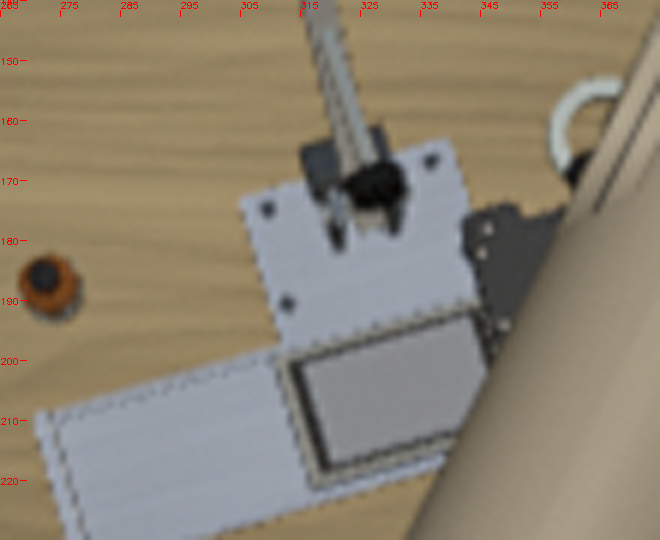

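The arm has fallen back: the foot pad is at (327,171) in top and the crossbar at about (375,167) in side. I'll check that angle against the predicted 1.85 rad.

Run:
```python
from h import *
p=np.load("p.npy")
for th in (1.6,1.75,1.85):
    a=np.radians(150)-th; B=(100+165*np.cos(a),85+165*np.sin(a))
    x,z=-100,-48.5;F=(100+x*np.cos(th)+z*np.sin(th),85-x*np.sin(th)+z*np.cos(th))
    Q=press(p,[[B[0],45,B[1]],[B[0],-45,B[1]],[F[0],0,F[1]]])
    print(th,"side",proj("side",Q).round(1).tolist(),"top",proj("top",Q).round(1).tolist())
```

```text
1.6 side [[358.1, 157.5], [379.9, 170.9], [336.6, 192.5]] top [[304.7, 142.4], [333.0, 134.3], [330.8, 181.6]]
1.75 side [[362.3, 158.9], [383.9, 172.1], [340.5, 188.8]] top [[303.0, 137.6], [331.0, 129.6], [329.4, 176.5]]
1.85 side [[364.6, 160.3], [386.1, 173.4], [343.2, 186.6]] top [[302.1, 135.0], [329.7, 127.1], [328.4, 173.0]]
```

Call:
play_rows --plan '[{"tx": 2, "ty": 0, "tz": 40, "yaw": 0}, {"tx": 2, "ty": 0, "tz": 40, "yaw": 0}, {"tx": 2, "ty": 0, "tz": 40, "yaw": 0}, {"tx": 0, "ty": 0, "tz": 30, "yaw": 0}, {"tx": 0, "ty": 0, "tz": 0, "yaw": 0}]'

```text
time: 7.6
tool_pos: [0.5552, -0.1987, 0.0926]
tcp_rot: [-3.138, 0.018, 0.325]
force: [-0.9, -0.7, 0.1]
width: 0.0011
```

Run:
```python
from h import *
toolpress()
crop(arm.snapshot("side"),265,130,130,130,5,"pics/s8.png")
```

```text
t 7.6 press-frame mm [   0.8 -106.2   92.6] yaw rel 0.011 F [-0.9 -0.7  0.1] j [-0.29  0.44  0.7   1.73 -0.3   1.11 -0.74]
```

View pics/s8.png

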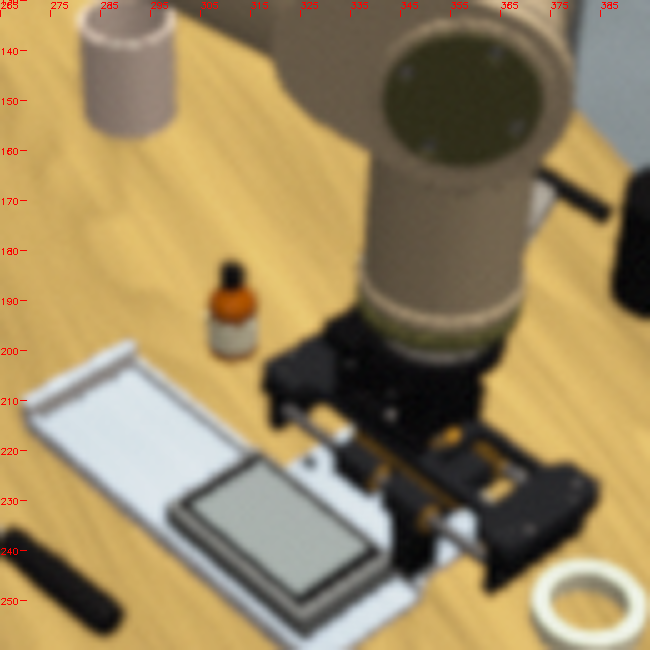

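The crossbar end is at (386,173), which matches 1.85 rad, and it is unchanged since the last picture. Lowering behind the carrier.

Call:
play_rows --plan '[{"tx": -2, "ty": 0, "tz": 25, "yaw": 0.01}, {"tx": -2, "ty": 0, "tz": 25, "yaw": 0}, {"tx": 0, "ty": 0, "tz": 20, "yaw": 0}, {"tx": 0, "ty": 0, "tz": 0, "yaw": 0}]'

```text
time: 8.05
tool_pos: [0.5577, -0.2002, 0.0322]
tcp_rot: [3.139, 0.004, 0.317]
force: [-0.9, 0.9, 0.3]
width: 0.0003
```

Run:
```python
from h import *
toolpress()
crop(arm.snapshot("side"),265,130,130,130,5,"pics/s9.png")
crop(arm.snapshot("top"),265,120,130,110,6,"pics/t9.png")
```

```text
t 8.05 press-frame mm [   2.7 -108.4   32.2] yaw rel 0.004 F [-0.9  0.9  0.3] j [-0.26  0.51  0.66  1.77 -0.37  0.98 -0.71]
```

View pics/s9.png

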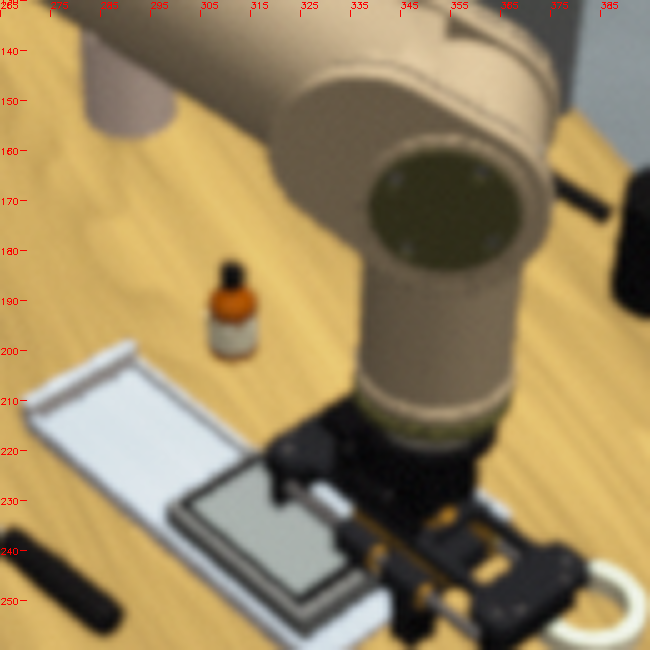

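View pics/t9.png

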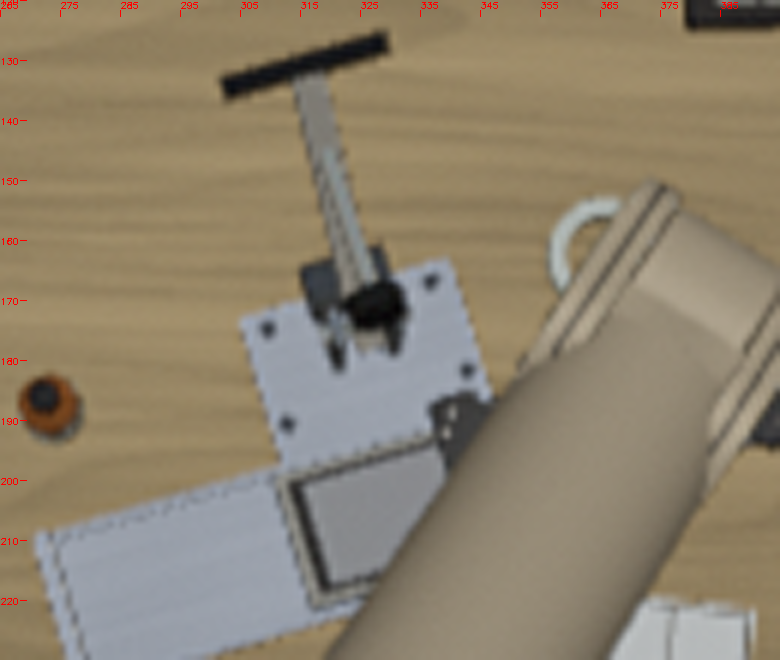

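Call:
play_rows --plan '[{"tx": -3, "ty": 0, "tz": 7, "yaw": 0}, {"tx": -3, "ty": 0, "tz": 5, "yaw": 0}, {"tx": 0, "ty": -8, "tz": 0, "yaw": 0}, {"tx": 0, "ty": -8, "tz": 0, "yaw": 0}, {"tx": 0, "ty": 0, "tz": 0, "yaw": 0}]'

```text
time: 8.65
tool_pos: [0.5504, -0.187, 0.0263]
tcp_rot: [3.135, -0.005, 0.317]
force: [1.5, 0.7, 0.5]
width: 0.0003
```

Run:
```python
from h import *
toolpress()
```

```text
t 8.65 press-frame mm [ -0.2 -93.6  26.3] yaw rel 0.004 F [1.5 0.7 0.5] j [-0.29  0.49  0.66  1.82 -0.36  0.95 -0.72]
```

Call:
play_rows --plan '[{"tx": -1, "ty": -4, "tz": 4, "yaw": 0}, {"tx": -1, "ty": -6, "tz": 3, "yaw": 0}, {"tx": 0, "ty": -8, "tz": 0, "yaw": 0}, {"tx": 0, "ty": -8, "tz": 0, "yaw": 0}]'

```text
time: 9.05
tool_pos: [0.5398, -0.1616, 0.0187]
tcp_rot: [3.134, -0.005, 0.317]
force: [-0.4, 0.3, 0.9]
width: 0.0004
```

Run:
```python
from h import *
toolpress()
```

```text
t 9.05 press-frame mm [ -2.5 -66.2  18.7] yaw rel 0.003 F [-0.4  0.3  0.9] j [-0.34  0.47  0.66  1.87 -0.35  0.92 -0.77]
```

Run:
```python
from h import *
crop(arm.snapshot("side"),265,130,130,130,5,"pics/s10.png")
```

```text
(no output)
```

View pics/s10.png

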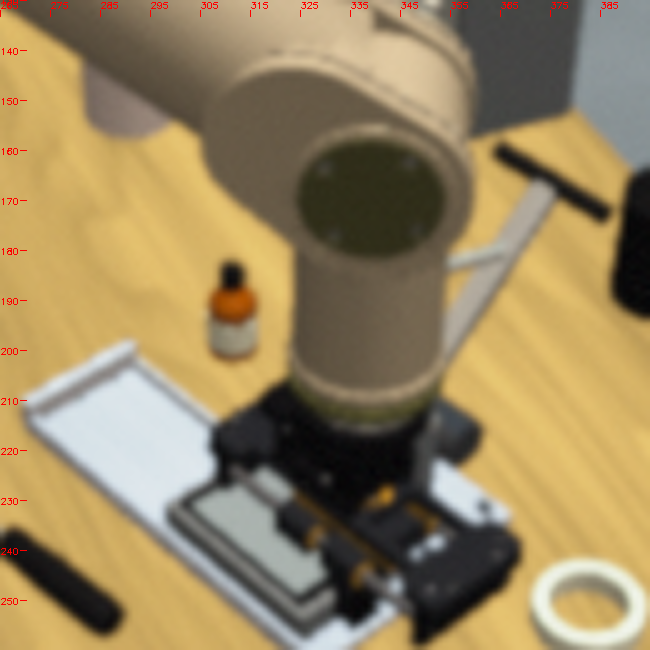

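Not in contact yet; the carrier corner is still at (299,232). Continuing the push.

Call:
play_rows --plan '[{"tx": 0, "ty": -8, "tz": 0, "yaw": 0}, {"tx": 0, "ty": -8, "tz": 0, "yaw": 0}, {"tx": 0, "ty": -8, "tz": 0, "yaw": 0}, {"tx": 0, "ty": -8, "tz": 0, "yaw": 0}]'

```text
time: 9.5
tool_pos: [0.5291, -0.1283, 0.0187]
tcp_rot: [3.134, -0.006, 0.317]
force: [0.8, -1.4, 0.1]
width: 0.0003
```

Run:
```python
from h import *
toolpress()
crop(arm.snapshot("side"),265,130,130,130,5,"pics/s11.png")
```

```text
t 9.5 press-frame mm [ -2.3 -31.2  18.7] yaw rel 0.004 F [ 0.8 -1.4  0.1] j [-0.41  0.43  0.67  1.92 -0.33  0.9  -0.83]
```

View pics/s11.png

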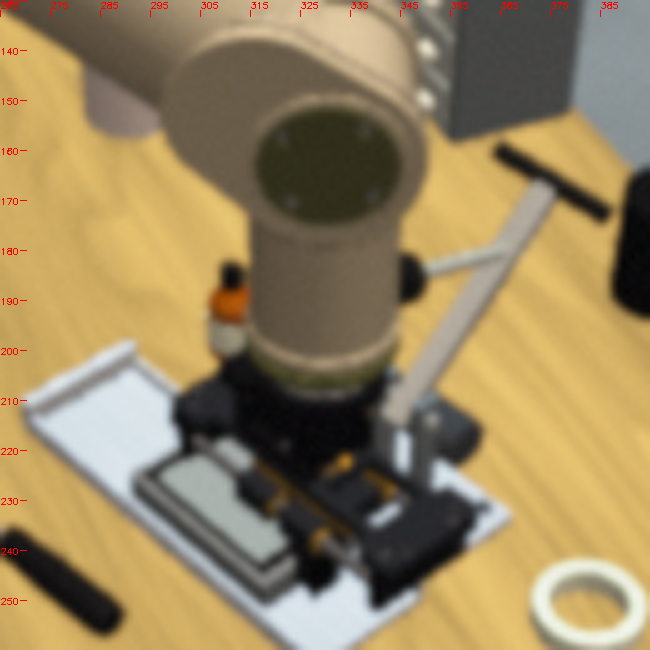

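The carrier's far-left corner has moved to (292,226), so it is sliding, and the press arm is still fully back. Continuing.

Call:
play_rows --plan '[{"tx": -1, "ty": -9, "tz": 0, "yaw": 0}, {"tx": -1, "ty": -9, "tz": 0, "yaw": 0}, {"tx": -1, "ty": -9, "tz": 0, "yaw": 0}, {"tx": 0, "ty": -9, "tz": 0, "yaw": 0}]'

```text
time: 9.95
tool_pos: [0.5141, -0.0917, 0.0186]
tcp_rot: [3.134, -0.006, 0.317]
force: [1.4, -1.8, 0.8]
width: 0.0002
```

Run:
```python
from h import *
toolpress()
crop(arm.snapshot("side"),265,130,130,130,5,"pics/s12.png")
```

```text
t 9.95 press-frame mm [-5.3  8.2 18.6] yaw rel 0.004 F [ 1.4 -1.8  0.8] j [-0.49  0.38  0.67  1.98 -0.3   0.88 -0.92]
```

View pics/s12.png

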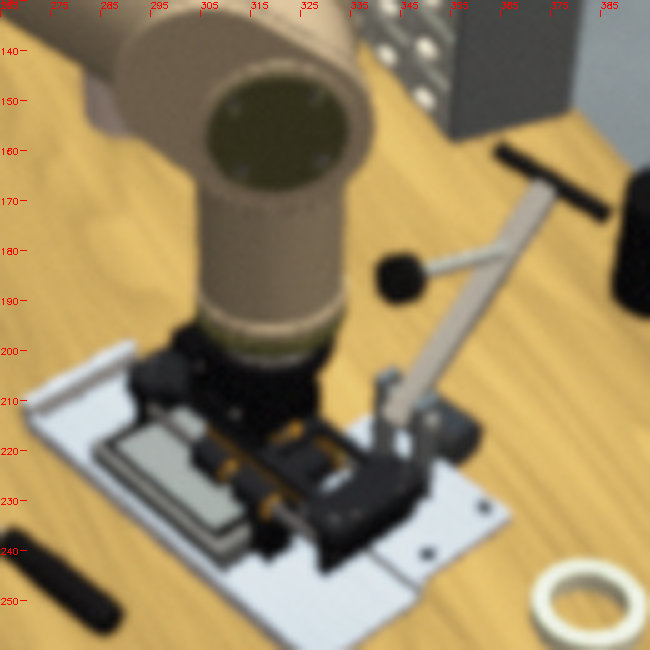

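Call:
play_rows --plan '[{"tx": 0, "ty": -9, "tz": 0, "yaw": 0}, {"tx": 0, "ty": -9, "tz": 0, "yaw": 0}, {"tx": 0, "ty": -9, "tz": 0, "yaw": 0}, {"tx": 0, "ty": -6, "tz": 0, "yaw": 0}]'

```text
time: 10.4
tool_pos: [0.5026, -0.0564, 0.0182]
tcp_rot: [3.135, -0.006, 0.319]
force: [0.2, -1.0, 0.7]
width: 0.0004
```

Run:
```python
from h import *
toolpress()
crop(arm.snapshot("side"),255,130,130,130,5,"pics/s13.png")
p=np.load("p.npy")
for y in (120,130,140): print(y,proj("side",press(p,[[-40,y+65,36],[-40,y-65,36]])).round(1).tolist())
```

```text
t 10.4 press-frame mm [-5.3 45.4 18.2] yaw rel 0.005 F [ 0.2 -1.   0.7] j [-0.57  0.34  0.67  2.02 -0.27  0.86 -1.  ]
120 [[275.8, 212.1], [300.9, 233.4]]
130 [[273.9, 210.6], [298.9, 231.7]]
140 [[272.1, 209.0], [296.9, 230.0]]
```

View pics/s13.png

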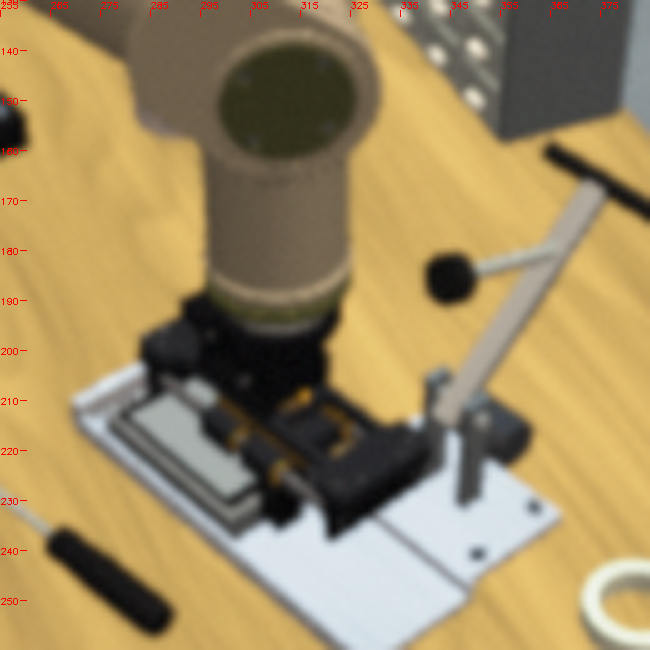

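Call:
play_rows --plan '[{"tx": 0, "ty": -5, "tz": 0, "yaw": 0}, {"tx": 0, "ty": -5, "tz": 0, "yaw": 0}, {"tx": 0, "ty": -4, "tz": 0, "yaw": 0}]'

```text
time: 10.75
tool_pos: [0.4978, -0.0417, 0.0181]
tcp_rot: [3.135, -0.006, 0.319]
force: [0.9, -1.4, 0.4]
width: 0.0004
```

Call:
play_rows --plan '[{"tx": 0, "ty": -3, "tz": 0, "yaw": 0}, {"tx": 0, "ty": -2, "tz": 0, "yaw": 0}]'

```text
time: 10.95
tool_pos: [0.4961, -0.0366, 0.0181]
tcp_rot: [3.134, -0.006, 0.319]
force: [3.4, -11.8, 0.1]
width: 0.0003
```

Run:
```python
from h import *
toolpress()
```

```text
t 10.95 press-frame mm [-5.4 66.2 18.1] yaw rel 0.005 F [  3.4 -11.8   0.1] j [-0.61  0.32  0.67  2.04 -0.26  0.86 -1.05]
```

Force rose to 12 N along −y, so the carrier is against the stop. I'll hold briefly and look.

Call:
play_rows --plan '[{"tx": 0, "ty": -1, "tz": 0, "yaw": 0}, {"tx": 0, "ty": 0, "tz": 0, "yaw": 0}]'

```text
time: 11.15
tool_pos: [0.4961, -0.0369, 0.0182]
tcp_rot: [3.132, -0.006, 0.318]
force: [-0.5, -0.2, -0.7]
width: 0.0002
```

Call:
play_rows --plan '[{"tx": 0, "ty": 6, "tz": 0, "yaw": 0}, {"tx": 0, "ty": 12, "tz": 0, "yaw": 0}, {"tx": 0, "ty": 20, "tz": 0, "yaw": 0}, {"tx": 0, "ty": 25, "tz": 0, "yaw": 0}, {"tx": 0, "ty": 25, "tz": 0, "yaw": 0}]'

```text
time: 11.65
tool_pos: [0.5242, -0.1208, 0.0182]
tcp_rot: [3.136, -0.005, 0.324]
force: [0.3, 0.1, 0.8]
width: 0.0006
```

Run:
```python
from h import *
toolpress()
crop(arm.snapshot("side"),255,130,130,130,5,"pics/s14.png")
```

```text
t 11.65 press-frame mm [ -4.6 -22.6  18.2] yaw rel 0.011 F [0.3 0.1 0.8] j [-0.43  0.42  0.67  1.93 -0.33  0.89 -0.84]
```

View pics/s14.png

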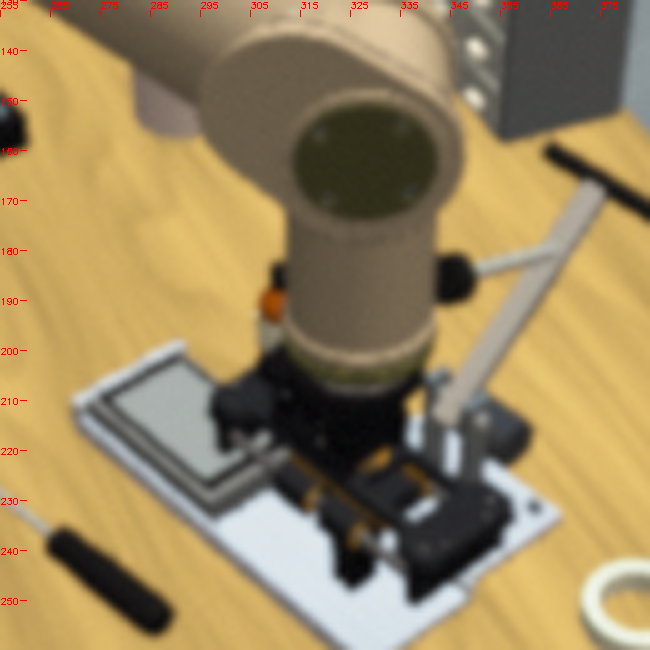

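Call:
play_rows --plan '[{"tx": 0, "ty": 25, "tz": 0, "yaw": 0}, {"tx": 0, "ty": 25, "tz": 0, "yaw": 0}, {"tx": 0, "ty": 25, "tz": -5, "yaw": 0}, {"tx": 0, "ty": 15, "tz": -20, "yaw": 0}, {"tx": 0, "ty": 10, "tz": -30, "yaw": 0}]'

```text
time: 12.2
tool_pos: [0.5536, -0.2272, 0.0712]
tcp_rot: [3.138, 0.002, 0.318]
force: [0.5, -0.2, 0.5]
width: 0.0004
```

Call:
play_rows --plan '[{"tx": -5, "ty": 15, "tz": -35, "yaw": 0}, {"tx": -5, "ty": 15, "tz": -35, "yaw": 0}, {"tx": -5, "ty": 20, "tz": -35, "yaw": 0}, {"tx": -5, "ty": 20, "tz": -20, "yaw": 0}, {"tx": 0, "ty": 0, "tz": 0, "yaw": 0}]'

```text
time: 12.7
tool_pos: [0.5555, -0.3083, 0.2045]
tcp_rot: [3.135, 0.001, 0.315]
force: [0.4, 0.1, -0.1]
width: 0.0002
```

Run:
```python
from h import *
toolpress()
s=arm.snapshot("side");t=arm.snapshot("top");cv2.imwrite("pics/s15full.png",s);cv2.imwrite("pics/t15full.png",t)
crop(s,262,170,90,80,8,"pics/s15.png");crop(t,255,120,100,75+40,5,"pics/t15.png")
```

```text
t 12.7 press-frame mm [ -32.8 -210.5  204.5] yaw rel 0.001 F [ 0.4  0.1 -0.1] j [-0.13  0.43  0.76  1.5  -0.3   1.33 -0.6 ]
```

View pics/s15.png

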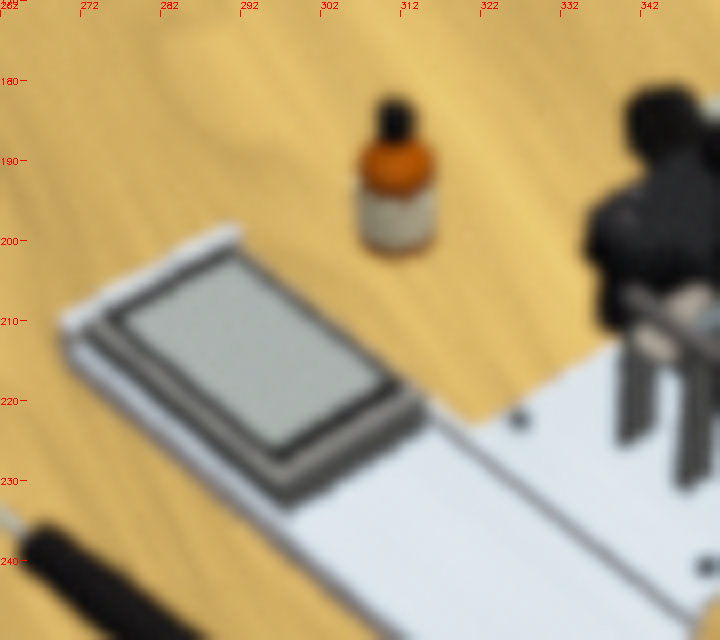

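View pics/t15.png

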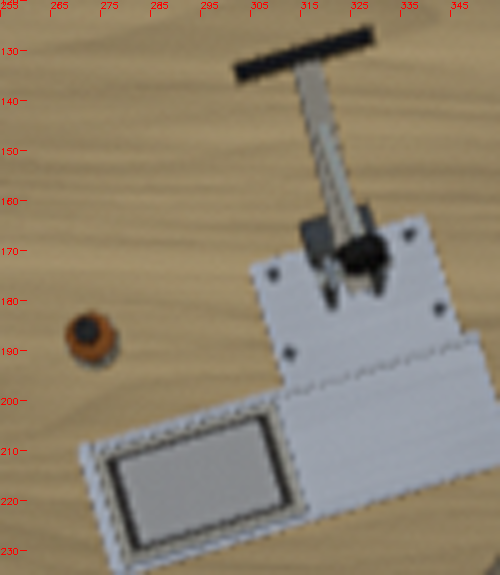

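View pics/s15full.png

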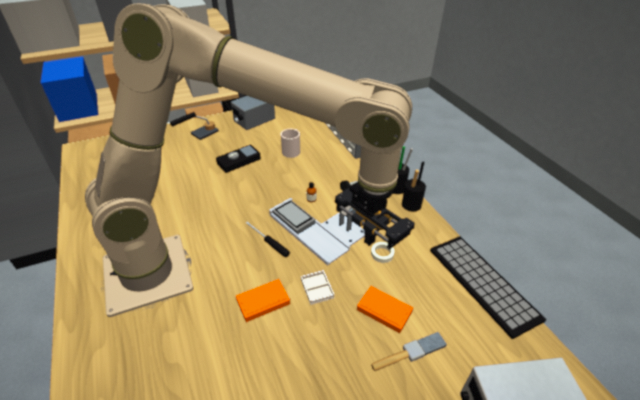

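View pics/t15full.png

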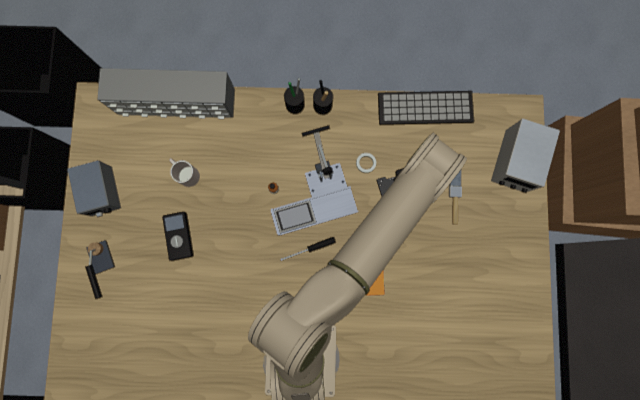

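Run:
```python
from h import *
p=np.load("p.npy")
C=[("top",(40,-65,36),(310,200.4)),("top",(-40,-65,36),(316,222)),("side",(-40,-65,36),(297.4,229.4)),("side",(40,-65,36),(315,220))]
g=lambda v:np.concatenate([proj(n,press(p,np.array(q)+[v[0],v[1],0]))[0]-px for n,q,px in C])
r=least_squares(g,[0,130]);print(r.x.round(1),g(r.x).round(1))
print(arm.hand_in())
```

```text
[ -1.9 139.5] [-0.1 -0.5  0.4  0.2 -0.9  0.9  0.5 -1.2]
the job is handed in; nothing more can be done
None
```

The press arm is fully raised and the carrier is against its end stop, done in that order with the shut fingers only. I handed in at about 13 s of the 51 s allowed.

- **Press arm:** I pushed the crossbar up along its circle past balance. It fell back by itself, and both cameras show it at about 1.85 rad. It was still there in every later picture, with the robot clear of it.
- **Carrier:** I pushed it on its −y end along the channel until the force rose to about 12 N at the stop, then backed the fingers off. The final pictures show no gap. A fit of its corners puts its origin at y ≈ 139.5 mm against the expected 140 mm, which is good to about ±3 mm.
- **Bystanders:** Flux bottle, screwdriver, dish, mug and meter look unmoved. The tape looks unmoved too, though the gripper partly hid it in the last side view. The brush and the orange blocks were never approached.
- **Highest reading:** I saw about 29 N on the tool when the fingers first met the crossbar. Friction held the bar until I pushed upward, and after that the force dropped.

No check failed or disagreed.

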